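# Mount the post carriage on the dovetail rail and clamp it

## Task

Fit the loose aluminium carriage onto the dovetail rail from the rail's tapered open end and slide it gently along until it is fully home against the stop block at the other end. Then tighten its black side clamp knob clockwise until it is firm but not overtightened, with the carriage still touching the stop, and leave it clamped. Do not disturb the other things on the bench.

Things in the scene. Friction and masses are not known exactly. Their poses are not given: they have to be found in the camera images.
- rail: fixed aluminium dovetail rail. Origin: centre of its foot plate's underside, on the bench; x along the rail from the tapered open end to the stop block, y across, z up. Foot plate 204 x 76 x 10 mm. Dovetail head 30 to 42 mm above the bench, 40 mm wide on top, 26 at its root (undercut flanks), from x = -92.5 to +70 mm, where the stop block begins (56 mm wide, top 54 mm above the bench)
- rail_entry (a point): rail's centre line at the tapered open end (x = -92.5 mm), at the height of the head's full top face, 42 mm above the bench; axes as the rail's. Over the first 14.5 mm the head is tapered: at the very end it is only 32 mm wide on top, 20 mm at the root, and its top is 2 mm lower
- rail_home (a point): rail's centre line at the stop block's face (x = +70 mm), at the height of the head's top face (42 mm above the bench); axes as the rail's. With the carriage home its end face touches this face: its origin is then 35 mm before this point along the rail
- carriage: loose aluminium carriage, 0.3 kg. Origin: centre of its jaws' underside; x along its slot, y towards the knob, z up. Plate 70 (x) x 68 mm (y), z = 14 to 24 mm; under it two undercut jaws 14 mm deep form the slot, same from both ends. Mounted, the plate's underside rests on the rail head: origin 28 mm above the bench, 1 mm play each side. The ear with the knob ends at y = 66 mm
- carriage_block (a point): centre of the upright grip block on the middle of the carriage's plate, 45 mm above the carriage's origin: 24 mm along x, 28 mm along y, from 24 to 66 mm above the origin; axes as the carriage's
- knob_axis (a point): centre of the round black clamp knob, at y = +46 mm, z = 41 mm of the carriage (carriage's axes, does not turn). Knob 30 mm wide, z = 28 to 54, upright axis, ear top z = 24. Clockwise from above drives the clamp shoe in the jaw 6 mm a radian. Its start angle is unknown: on the rail it runs free for 0.2 to 1.3 rad, then the torque climbs 0.1 N m each 0.1 rad; 0.3 N m over free running is firm, 0.45 too much. It holds when let go
- petri: lidded petri dish, 91 mm across, 16 mm high, lying beyond the rail; origin at the centre of its underside; to be left alone
- drip_valve: small barbed drip valve, 34 x 48 x 17 mm, lying in front of the rail; origin at the centre of its underside; to be left alone
- vial: capped sample vial, 27 mm across, 68 mm high, standing beyond the carriage; origin at the centre of its underside; to be left alone
- stone: air stone, a lying cylinder 25 x 58 x 25 mm with a nipple, near the bench's front edge; origin at the centre of its underside; to be left alone
Mind the look-alikes: they are no part of the job. Leave any green or turquoise look-alike of the carriage alone.

How it is judged:
By the outcome, as a careful person would: the job done as asked, in the order asked, and still so for the second after the job is handed in, with the robot touching nothing.
It also fails if it takes over 72 s, if anything falls off the work surface, if the arm or the gripper's body presses on something with over 40 N, if the wrist force passes 120 N, or if a joint passes its speed limit or range.

## Robot

A 6-joint arm with a two-finger parallel gripper is mounted at the origin on a cart in front of the work surface, level with it; the furniture and walls round the work are solid. World frame = base frame: x ahead of the robot, y to its left, z up, the work surface at z = 0. Lengths are in m, angles in rad, forces in N, time in s.
With the tool pointing down it reaches from about 0.275 to 0.875 m from the base axis. Payload 12.5 kg.
Tool frame: the origin (TCP) lies at the very end of the fingers, on their centre line; the grasp point (between the pads) lies 19 mm behind it; x points along the fingers, y is the direction in which the jaws open and shut, and the axes are right-handed (so a half turn about x gives the same grasp; the last joint's range is limited). The gripper opens to 85 mm and grips with 20 to 120 N. Pads are 22 mm wide; open, the fingers measure 114 mm over their backs; the gripper's body (76 mm by 85 mm) begins 54 mm behind the grasp point. The pads swing forward as they close: fully open they stand 13 mm farther back than shut.
Start: joints at [1.09, 0.351, 1.652, -0, 1.139, -0.085], TCP at [0.212, 0.507, 0.231] pointing down, gripper open.
Joint ranges: [-2.75, 2.75], [-0.79, 2.1], [0.01, 2.65], [-1.57, 4.71], [0.07, 3.14], [-2.87, 2.87]. Speed limits (rad/s): [2.22, 2.22, 2.79, 3.14, 3.14, 3.14].

## Interface

Orientations are given as a 3x3 rotation matrix whose columns are the frame's x, y, z axes.
In Python, from bench import manip gives the robot as it stands. Calls block until the motion is done:
- manip.move_ptp(position, orientation): joint-space move of the TCP to a pose.
- manip.move_l(position, attitude=None, max_speed=0.15): straight line of the TCP; attitude=None keeps the orientation; max_speed is the mean speed in m/s.
- manip.move_j(angles): joint-space move.
- manip.set_gripper(opening, effort=None): opening from 0.0 (shut) to 1.0 (fully open); effort is the grip in N (None keeps the last); returns when the fingers have stopped.
- manip.dwell(seconds).
- manip.inverse_kinematics(position, orientation): joint angles nearest the present ones, or None.
- manip.grab_frame(name): name is "side" or "top" or "wrist"; returns (picture, depth): 400x640x3 uint8, red, green, blue; 400x640 float32, m along the optical axis (not along the pixel's ray), 0 where there is no reading.
- manip.get_calibration(name): a dict with "camera_matrix" (3x3 intrinsics, pixels), "k1" (the pictures are not rectified: a ray, as slopes to the right and down, at radius r is drawn at 1 + k1 r^2 times it, then the intrinsics apply), "R" (3x3) and "t" (3): a world point X has camera coordinates R X + t. Camera axes: x right, y down, z forward; pixel columns grow to the right and rows downward; lengths in m; the calibration is good to about 2 mm. A picture is of the moment at which its call begins: read the wrist's pose just before it. get_calibration takes no time and is no camera call; for the wrist camera it gives the pose at the moment of the call.
A pose or a line that the arm cannot do raises manip.Unreachable and nothing moves.
- manip.sign_off(): hands the job in, once; it reports no verdict.
Trained networks look in the newest picture that a camera, given by its name, has taken for a name from the list of things; names that differ only in an ending like _2 or _b are one class to them, and where a whole thing is asked for, a point or a joint stands for the part that bears it (a point fixed in the world has none). Each returns a list of dicts, best first, with "confidence" (0 to 1); they miss things now and then, are a little off and sometimes report something else, mostly with a low value. They report only what shows in the picture. A call takes as long as a camera call. They do not tell look-alikes from the thing itself.
- manip.look_for(camera, name): "at" ([x, y, z] in m, in world coordinates, good to about 4 mm: the middle of the surface that is visible of it).
Readings, each from a call of its own:
- manip.current_time(): time.
- manip.current_qpos(): joint angles.
- manip.current_joint_vel(): joint speeds.
- manip.current_joint_torque(): joint torques, N m.
- manip.current_ee_pos(): TCP position.
- manip.current_tcp_rot(): TCP orientation.
- manip.current_force(): force on the tool from outside, world axes, zero at the start.
- manip.current_ft_torque(): the same for the moment, N m.
- manip.current_grip_width(): opening from 0.0 (shut) to 1.0 (fully open).
Only numpy, scipy, OpenCV 4.12 (cv2) and the standard library are available. Lean on these libraries where they do the work, as an engineer would, in place of code of your own. Each camera call takes 0.05 s, during which the arm holds its last target.

## Working session

There is one attempt and no reset: what is moved stays moved. The work goes in short steps, each a Python script; the robot and the scene stay as the last script left them, time stands still between calls to the robot, and variables do not carry over. Pictures are saved under pics/ and viewed, and the job is handed in when it is done.

```bash
mkdir -p pics; ls; python3 - <<'E'
from bench import manip
import cv2
print(manip.current_time())
for c in ["side","top","wrist"]:
    p,d=manip.grab_frame(c); cv2.imwrite(f"pics/{c}0.png",p[:,:,::-1])
    import numpy as np; np.save(f"{c}0.npy",d)
    k=manip.get_calibration(c); print(c,k)
    for n in ["carriage","rail","carriage_block","knob_axis","vial","petri","drip_valve","stone"]:
        print(n,[(np.round(r["at"],3).tolist(),round(r["confidence"],2)) for r in manip.look_for(c,n)])
print(manip.current_time())
E
```

```text
pics
0.0
side {'camera_matrix': array([[361.41500781,   0.        , 318.81854219],
       [  0.        , 361.41500781, 197.68629926],
       [  0.        ,   0.        ,   1.        ]]), 'k1': -0.04460003086741964, 'R': array([[-0.94379931, -0.33015103, -0.01559338],
       [-0.19958067,  0.60687549, -0.76933068],
       [ 0.26345856, -0.72298163, -0.63866043]]), 't': array([0.46024677, 0.23565757, 0.67581371])}
carriage [([0.514, -0.398, 0.019], 0.74), ([0.637, -0.274, 0.042], 0.66), ([0.656, -0.444, 0.027], 0.6), ([0.541, 0.136, 0.028], 0.58), ([0.479, -0.272, 0.027], 0.57)]
rail [([0.538, 0.138, 0.027], 0.92)]
carriage_block [([0.515, -0.409, 0.027], 0.97), ([0.656, -0.449, 0.021], 0.86), ([0.479, -0.27, 0.025], 0.74)]
knob_axis [([0.513, -0.406, 0.029], 0.9), ([0.656, -0.444, 0.024], 0.76), ([0.481, -0.267, 0.023], 0.66)]
vial [([0.637, -0.275, 0.04], 0.63)]
petri [([0.665, 0.097, 0.015], 0.84)]
drip_valve [([0.426, 0.09, 0.01], 0.54), ([0.536, 0.133, 0.026], 0.16)]
stone [([0.409, -0.075, 0.019], 0.79)]
top {'camera_matrix': array([[455.96181975,   0.        , 321.78217885],
   
[... 844 characters left out ...]
87, 0.018], 0.85)]
drip_valve [([0.426, 0.08, 0.011], 0.59)]
stone [([0.412, -0.087, 0.022], 0.56)]
wrist {'camera_matrix': array([[290.81265438,   0.        , 318.30661622],
       [  0.        , 290.81265438, 196.8921781 ],
       [  0.        ,   0.        ,   1.        ]]), 'k1': -0.025274666442163606, 'R': array([[ 3.84975213e-01,  9.22926871e-01,  2.76955382e-04],
       [ 8.78513575e-01, -3.66541284e-01,  3.06368056e-01],
       [ 2.82856827e-01, -1.17700798e-01, -9.51913094e-01]]), 't': array([-0.54967415, -0.0383688 ,  0.3784862 ])}
carriage []
rail []
carriage_block []
knob_axis [([0.433, 0.091, 0.015], 0.2)]
vial []
petri []
drip_valve [([0.434, 0.089, 0.012], 0.54)]
stone []
1.35
```

View pics/top0.png

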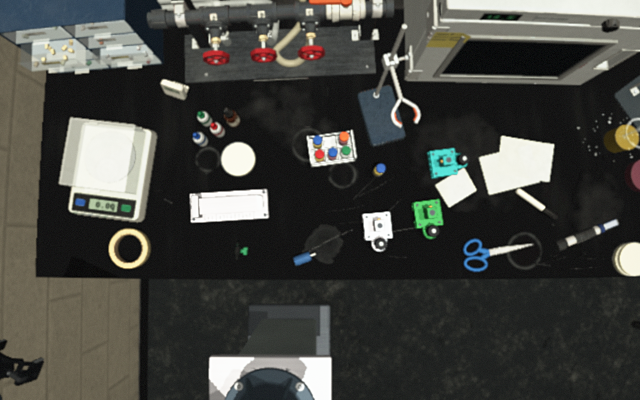

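View pics/side0.png

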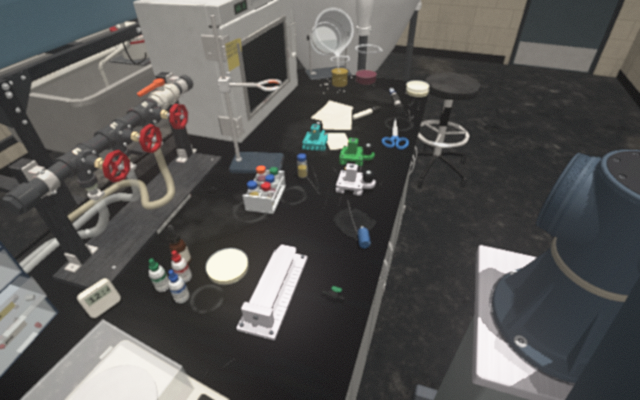

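```bash
python3 - <<'E'
import cv2
p=cv2.imread("pics/top0.png")
cv2.imwrite("pics/crop1.png",cv2.resize(p[90:290,400:620],None,fx=3.5,fy=3,interpolation=cv2.INTER_CUBIC)[:600,:800])
cv2.imwrite("pics/crop2.png",cv2.resize(p[100:270,180:380],None,fx=3.5,fy=3.5,interpolation=cv2.INTER_CUBIC))
E
```

```text
(no output)
```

View pics/crop1.png

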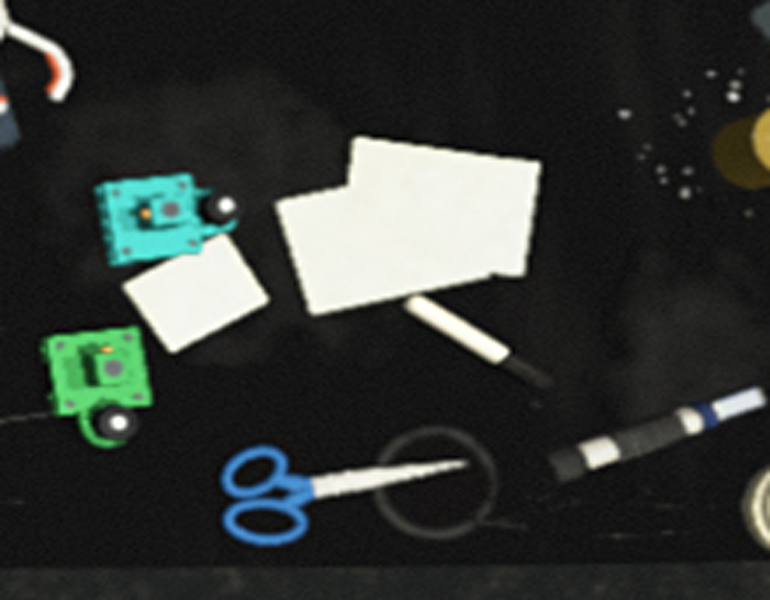

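View pics/crop2.png

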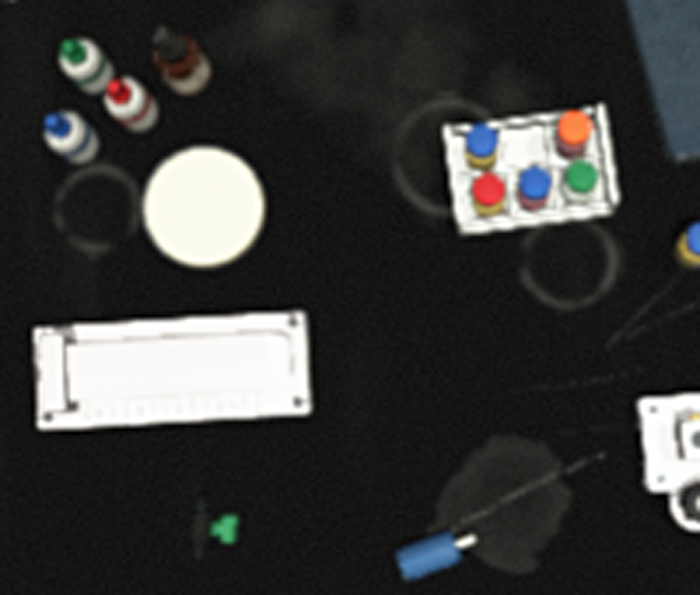

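The three carriage-shaped things in the top picture are white/aluminium at (377,228), green at (428,215) and turquoise at (447,162). The aluminium one fits the description, and the other two are excluded by colour. The rail is at (229,206), with its stop on the left (+y) and its open end on the right. Next I'll take wrist views of both.

```bash
cat > h.py <<'E'
from bench import manip
import numpy as np, cv2
def rot(yaw,flip=False):
    # tool x down, tool y along yaw
    x=np.array([0,0,-1.]); y=np.array([np.cos(yaw),np.sin(yaw),0])*(-1 if flip else 1)
    return np.column_stack([x,y,np.cross(x,y)])
def cloud(d,k):
    v,u=np.mgrid[0:400,0:640]; K=k["camera_matrix"]
    pts=np.stack([u,v],-1).reshape(-1,1,2).astype(np.float64)
    n=cv2.undistortPoints(pts,K,np.array([k["k1"],0,0,0,0.])).reshape(400,640,2)
    c=np.dstack([n[...,0]*d,n[...,1]*d,d])
    return (c-k["t"])@k["R"]
def proj(X,k):
    r=cv2.Rodrigues(k["R"])[0]
    return cv2.projectPoints(np.asarray(X,float).reshape(-1,1,3),r,k["t"],k["camera_matrix"],np.array([k["k1"],0,0,0,0.]))[0].reshape(-1,2)
E
python3 - <<'E'
from h import *
R=manip.current_tcp_rot(); p=manip.current_ee_pos(); k=manip.get_calibration("wrist")
np.set_printoptions(precision=3,suppress=True)
print(R,p); C=-k["R"].T@k["t"]; print("cam in tool",R.T@(C-p), R.T@k["R"].T)
for f in (0,1):
  for q in ((0.545,0.106,0.3),(0.482,-0.276,0.15),(0.56,-0.05,0.2)):
    print(f,q,manip.inverse_kinematics(q,rot(np.radians(93.4),f)))
E
```

```text
[[ 0.     0.386  0.923]
 [ 0.     0.923 -0.386]
 [-1.     0.    -0.   ]] [0.212 0.507 0.231]
cam in tool [-0.141 -0.    -0.08 ] [[-0.    -0.306  0.952]
 [ 1.     0.     0.   ]
 [-0.001  0.952  0.306]]
0 (0.545, 0.106, 0.3) [ 0.108  0.299  1.55  -0.     1.292 -1.522]
0 (0.482, -0.276, 0.15) [-0.604  0.458  1.714 -0.     0.97  -2.234]
0 (0.56, -0.05, 0.2) [-0.172  0.407  1.652 -0.     1.082 -1.802]
1 (0.545, 0.106, 0.3) [ 0.108  0.299  1.55  -0.     1.292  1.62 ]
1 (0.482, -0.276, 0.15) [-0.604  0.458  1.714 -0.     0.97   0.908]
1 (0.56, -0.05, 0.2) [-0.172  0.407  1.652 -0.     1.082  1.34 ]
```

```bash
python3 - <<'E'
from h import *
np.set_printoptions(precision=4,suppress=True)
Y=np.radians(93.4)
for n,q in (("rail",(0.515,0.08,0.17)),("car",(0.45,-0.275,0.17))):
    manip.move_ptp(q,rot(Y)); 
    k=manip.get_calibration("wrist"); p,d=manip.grab_frame("wrist")
    cv2.imwrite(f"pics/w_{n}.png",p[:,:,::-1]); np.savez(f"w_{n}.npz",p=p,d=d,R=k["R"],t=k["t"],K=k["camera_matrix"],k1=k["k1"])
    print(n,manip.current_time(),[(np.round(r["at"],3),round(r["confidence"],2)) for r in manip.look_for("wrist","rail" if n=="rail" else "carriage_block")])
print(manip.current_qpos())
E
```

```text
rail 3.3083 [(array([0.533, 0.107, 0.04 ]), 0.77)]
car 4.7583 [(array([ 0.505, -0.405,  0.026]), 0.95), (array([ 0.477, -0.28 ,  0.023]), 0.86), (array([ 0.629, -0.475,  0.014]), 0.86)]
[-0.6349  0.3842  1.7713  0.0001  0.9862 -2.2665]
```

View pics/w_rail.png

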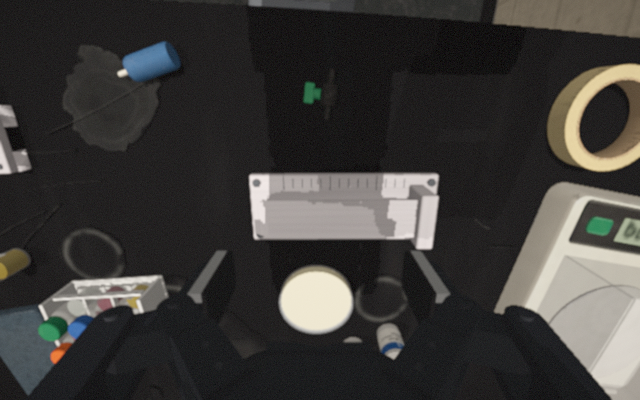

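View pics/w_car.png

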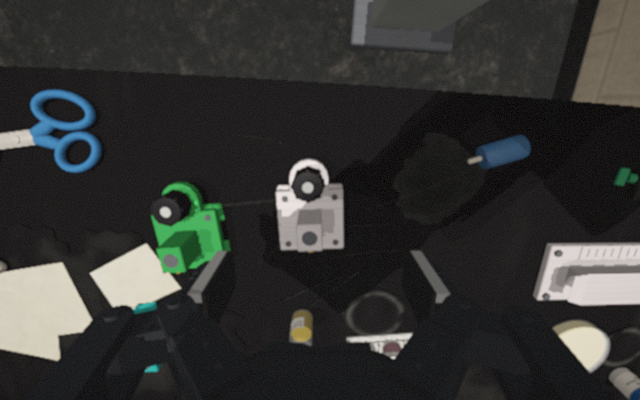

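```bash
cat >> h.py <<'E'
def load(n):
    f=np.load(n); return f["p"],f["d"],dict(R=f["R"],t=f["t"],camera_matrix=f["K"],k1=float(f["k1"]))
E
python3 - <<'E'
from h import *
np.set_printoptions(precision=4,suppress=True)
def rect(P,m,tag):
    q=P[m][:,:2]
    (c,s,a)=cv2.minAreaRect((q*1000).astype(np.float32)); print(tag,m.sum(),"c",np.round(c,1),"size",np.round(s,1),"ang",round(a,2),"z",np.median(P[m][:,2]).round(4))
p,d,k=load("w_rail.npz"); P=cloud(d,k)
roi=np.zeros((400,640),bool); roi[165:255,240:445]=1
ok=roi&(d>0)
print("bench z",np.median(P[100:150,200:280][...,2]))
rect(P,ok&(P[...,2]>0.006)&(P[...,2]<0.07),"rail all")
rect(P,ok&(P[...,2]>0.006)&(P[...,2]<0.016),"foot")
rect(P,ok&(P[...,2]>0.038)&(P[...,2]<0.046),"head")
rect(P,ok&(P[...,2]>0.05)&(P[...,2]<0.06),"stop")
p,d,k=load("w_car.npz"); P=cloud(d,k)
roi[:]=0; roi[150:262,265:355]=1; ok=roi&(d>0)
print("bench z",np.median(P[270:290,260:290][...,2]))
rect(P,ok&(P[...,2]>0.006)&(P[...,2]<0.09),"car all")
rect(P,ok&(P[...,2]>0.018)&(P[...,2]<0.03),"plate")
rect(P,ok&(P[...,2]>0.06)&(P[...,2]<0.072),"blocktop")
rect(P,ok&(P[...,2]>0.048)&(P[...,2]<0.058),"knobtop")
for n,r in (("w_rail",(150,270,220,460)),("w_car",(140,280,240,380))):
    p,_,_=load(n+".npz"); a,b,c,e=r
    cv2.imwrite(f"pics/{n}_z.png",cv2.resize(p[a:b,c:e,::-1],None,fx=3.3 if "rail" in n else 4,fy=3.3 if "rail" in n else 4,interpolation=cv2.INTER_CUBIC))
E
```

```text
bench z -0.0032184209600867285
rail all 12025 c [543.3 109.5] size [ 76.2 202.7] ang 3.59 z 0.0394
foot 4843 c [543.3 109.5] size [ 76.2 202.7] ang 3.59 z 0.0081
head 5998 c [546.6 108.6] size [ 54.3 181.9] ang 6.86 z 0.0401
stop 881 c [538.4 186.9] size [56.3 16.2] ang 3.53 z 0.0521
bench z -0.003484858720321329
car all 5022 c [ 474.5 -281.5] size [100.1  70.2] ang 5.69 z 0.0228
plate 2995 c [ 474.4 -281.6] size [99.9 70.3] ang 6.13 z 0.0221
blocktop 712 c [ 489.9 -279.9] size [28.3 24. ] ang 5.75 z 0.064
knobtop 915 c [ 467.7 -279.4] size [79.5 31. ] ang 11.8 z 0.0521
```

View pics/w_rail_z.png

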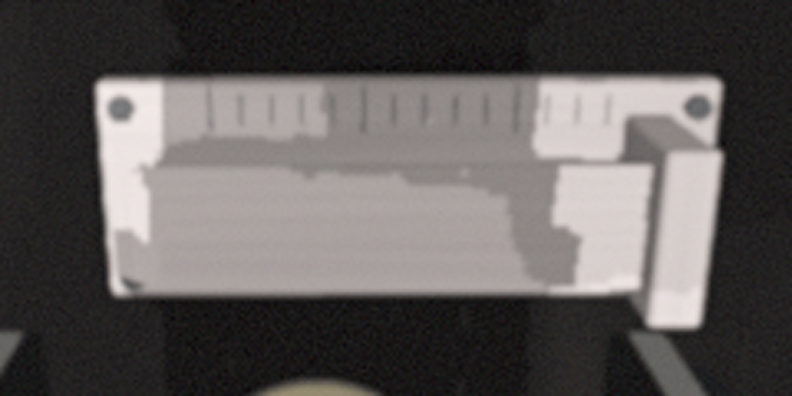

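View pics/w_car_z.png

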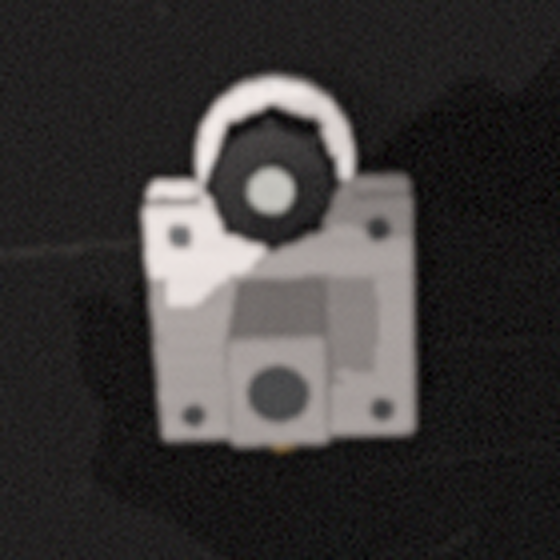

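The wrist crop confirms the aluminium carriage: the block is at (308,235) and the black knob at (307,187) in the wrist picture. The fitted sizes (28x24 block, 203x76 foot) match the description. Next I'll grip the block along the slot direction.

```bash
python3 - <<'E'
from h import *
np.set_printoptions(precision=4,suppress=True)
c=np.array([0.4902,-0.2799]); Y=np.radians(95.75)
print(manip.current_time(), manip.current_force())
manip.set_gripper(0.75)
manip.move_ptp([*c,0.095],rot(Y))
manip.move_l([*c,0.031],max_speed=0.08)
print(manip.current_force())
manip.set_gripper(0.0,80)
print(manip.current_grip_width(),manip.current_force(),manip.current_ft_torque(),manip.current_ee_pos(),manip.current_time())
k=manip.get_calibration("wrist"); p,d=manip.grab_frame("wrist"); cv2.imwrite("pics/grip.png",p[:,:,::-1])
E
```

```text
4.8083 [-0.1782 -1.0998 -0.4689]
[-0.3406 -0.1723 -0.5201]
0.27044480343009464 [-0.5977  1.05    6.0885] [0.2249 0.1331 0.0029] [ 0.4905 -0.2801  0.0315] 6.9917
```

View pics/grip.png

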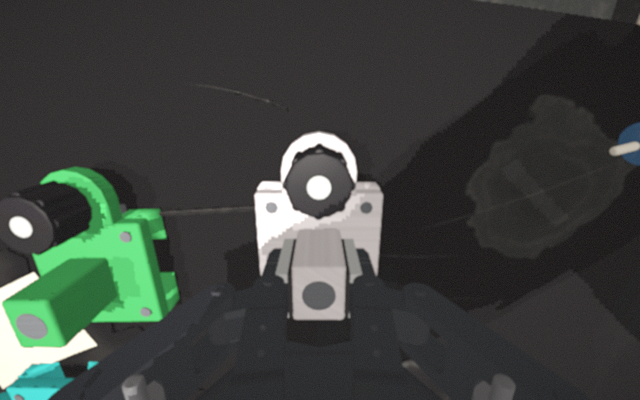

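```bash
cat >> h.py <<'E'
RY=np.radians(93.59); RC=np.array([0.5433,0.1095])
rx=np.array([np.cos(RY),np.sin(RY)]); ry=np.array([-np.sin(RY),np.cos(RY)])
def W(xr,yr,z): return [*(RC+xr*rx+yr*ry),z]
def st():
    f=manip.current_force(); p=manip.current_ee_pos(); m=manip.current_ft_torque(); q=p[:2]-RC
    return "x %.1f y %.1f z %.1f | Fx %.1f Fy %.1f Fz %.1f | M %s t %.1f"%(q@rx*1e3,q@ry*1e3,p[2]*1e3,f[:2]@rx,f[:2]@ry,f[2],np.round(m,2),manip.current_time())
E
python3 - <<'E'
from h import *
p=manip.current_ee_pos()
manip.move_l([p[0],p[1],0.12],max_speed=0.15)
print(st(), manip.current_grip_width())
manip.move_ptp(W(-0.150,0,0.12),rot(RY))
manip.move_l(W(-0.150,0,0.0603),max_speed=0.12)
print(st())
k=manip.get_calibration("wrist"); p,d=manip.grab_frame("wrist"); cv2.imwrite("pics/pre.png",p[:,:,::-1]); np.savez("w_pre.npz",p=p,d=d,R=k["R"],t=k["t"],K=k["camera_matrix"],k1=k["k1"])
p,d=manip.grab_frame("side"); cv2.imwrite("pics/pre_s.png",cv2.resize(p[200:350,210:370,::-1],None,fx=4,fy=4,interpolation=cv2.INTER_CUBIC))
E
```

```text
x -385.0 y 77.7 z 119.0 | Fx 1.0 Fy 0.5 Fz -3.9 | M [ 0.06 -0.01  0.02] t 7.8 0.27139303757871
x -150.5 y -0.3 z 60.7 | Fx 0.3 Fy -0.1 Fz -3.9 | M [-0.01 -0.08  0.01] t 9.4
```

View pics/pre.png

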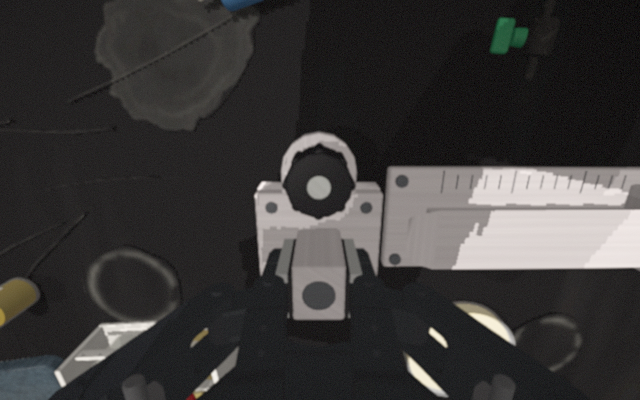

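View pics/pre_s.png

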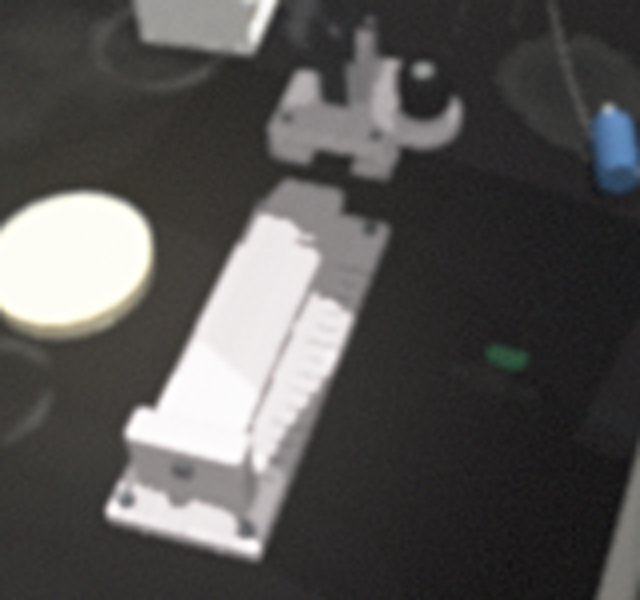

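```bash
python3 - <<'E'
from h import *
p,d,k=load("w_pre.npz"); P=cloud(d,k)
q=P[...,:2]-RC; xr=(q@rx)*1e3; yr=(q@ry)*1e3; z=P[...,2]*1e3
def edge(m,lo,hi,step=6):
    out=[]
    for a in np.arange(lo,hi,step):
        s=m&(xr>=a)&(xr<a+step)
        if s.sum()>3: out.append(round(float(np.percentile(yr[s],99)),1))
    return out
ok=d>0
print("bench z",np.median(z[100:130,400:480]))
print("foot +y edge (38)",edge(ok&(z>4)&(z<14)&(yr>10)&(xr>-102),-100,-20))
print("head +y edge (20)",edge(ok&(z>37)&(z<45)&(yr<30),-95,20))
m=ok&(z>44)&(z<56)&(yr>20)
for a in range(-190,-110,4):
    s=m&(xr>=a)&(xr<a+4)
    if s.sum()>3: print(a,s.sum(),np.percentile(yr[s],99).round(1),np.median(z[s]).round(1))
m=ok&(z>85)&(z<100)&(xr<-110)&(xr>-190)
print("block",xr[m].min(),xr[m].max(),yr[m].min(),yr[m].max(),np.median(z[m]))
m=ok&(z>76)&(z<85)&(yr>25)&(xr<-110)&(xr>-190)
print("knob top",np.percentile(xr[m],[1,99]),np.percentile(yr[m],[1,99]),np.median(z[m]))
E
```

```text
bench z -3.215438741690326
foot +y edge (38) [37.7, 37.7, 37.8, 37.7, 37.1, 37.1, 37.1, 37.1, 37.1, 112.3, 128.2, 128.6, 128.3, 138.0]
head +y edge (20) [15.7, 17.1, 18.9, 19.3, 19.2, 19.3, 19.2, 19.3, 19.2, 19.2, 19.3, 19.4, 19.2, 19.4, 19.1, 19.2, 19.1, 19.2, 19.1, 19.3]
-186 140 33.7 51.1
-182 193 33.7 51.3
-178 197 33.8 51.7
-174 200 33.6 51.3
-170 309 55.1 51.3
-166 174 60.7 51.3
-162 127 63.5 51.2
-158 113 64.7 51.3
-154 82 65.2 51.2
-150 92 65.3 51.3
-146 114 64.6 51.4
-142 123 63.2 51.3
-138 174 60.2 51.4
-134 308 55.1 51.4
-130 195 33.7 51.3
-126 192 33.5 51.6
-122 189 33.7 51.4
-118 122 33.8 51.1
block -178.39752376624733 -122.0584607439293 -15.259296942876311 14.284363054948194 93.41088345822952
knob top [-164.2361311  -136.10920772] [31.97340989 60.24272204] 81.32910458430148
```

```bash
python3 - <<'E'
from h import *
manip.move_l(W(-0.132,-0.0003,0.0599),max_speed=0.06); print(st())
for x in (-.124,-.116,-.108,-.100,-.090):
    manip.move_l(W(x,-0.0003,0.0599),max_speed=0.04); s=st(); print(s)
    f=manip.current_force()
    if np.linalg.norm(f[:2])>15 or abs(f[2]+3.9)>15: print("STOP"); break
E
```

```text
x -131.5 y -0.3 z 60.0 | Fx 0.2 Fy -0.7 Fz -4.1 | M [ 0.01 -0.03 -0.03] t 10.0
x -123.8 y -0.3 z 59.9 | Fx -1.1 Fy 0.8 Fz -4.7 | M [-0.04 -0.08  0.03] t 10.3
x -115.8 y -0.3 z 59.9 | Fx -0.5 Fy 0.1 Fz -4.1 | M [-0.06  0.    0.06] t 10.7
x -107.8 y -0.3 z 59.9 | Fx 0.1 Fy 0.8 Fz -4.4 | M [ 0.03 -0.02  0.01] t 11.0
x -99.8 y -0.3 z 59.9 | Fx -0.5 Fy -0.3 Fz -4.1 | M [ 0.01 -0.05  0.02] t 11.4
x -89.7 y -0.3 z 59.9 | Fx 0.0 Fy 0.3 Fz -4.2 | M [ 0.01 -0.02  0.01] t 11.8
```

```bash
python3 - <<'E'
from h import *
def ok():
    f=manip.current_force(); return np.hypot(*f[:2])<12 and abs(f[2]+4)<15
go=True
for x in (-.07,-.045,-.02,.005,.022):
    manip.move_l(W(x,-0.0003,0.0598),max_speed=0.06); print(st())
    if not ok(): go=False; print("STOP"); break
x=.022
while go and x<0.042:
    x+=0.0015; manip.move_l(W(x,-0.0003,0.0598),max_speed=0.015); f=manip.current_force(); 
    if x>.03: print(st())
    if f[:2]@rx<-5: print("contact",x); break
E
```

```text
x -69.7 y -0.3 z 59.8 | Fx -0.2 Fy -0.1 Fz -3.7 | M [-0.03 -0.05 -0.05] t 12.2
x -44.8 y -0.3 z 59.8 | Fx -0.0 Fy -0.3 Fz -4.6 | M [ 0.02 -0.05 -0.04] t 12.8
x -19.8 y -0.3 z 59.8 | Fx 0.2 Fy -0.5 Fz -4.2 | M [ 0.   -0.01  0.02] t 13.4
x 5.2 y -0.3 z 59.8 | Fx -0.1 Fy 0.0 Fz -4.1 | M [-0.01 -0.08  0.03] t 13.9
x 22.3 y -0.3 z 59.8 | Fx 0.1 Fy 0.5 Fz -4.1 | M [-0.02 -0.01  0.06] t 14.4
x 31.1 y -0.3 z 59.8 | Fx -0.1 Fy -0.4 Fz -3.4 | M [-0.    0.   -0.01] t 15.9
x 32.6 y -0.3 z 59.8 | Fx -0.1 Fy 0.3 Fz -4.0 | M [ 0.   -0.05 -0.05] t 16.1
x 34.1 y -0.3 z 59.8 | Fx 0.4 Fy -0.6 Fz -4.7 | M [-0.   -0.04  0.02] t 16.4
x 35.2 y -0.3 z 59.8 | Fx -4.4 Fy 0.1 Fz -4.8 | M [-0.81 -0.1   0.13] t 16.6
x 35.3 y -0.3 z 59.9 | Fx -15.1 Fy 0.7 Fz -0.3 | M [-2.69 -0.11  0.09] t 16.9
contact 0.03700000000000001
```

```bash
python3 - <<'E'
from h import *
manip.move_l(W(.0358,-0.0003,0.0593),max_speed=0.02); print(st())
manip.set_gripper(0.5); print(manip.current_grip_width(),st())
manip.move_l(W(.0358,-0.0003,0.125),max_speed=0.15)
manip.move_l(W(.035,0.046,0.125),max_speed=0.15); print(st())
k=manip.get_calibration("wrist"); p,d=manip.grab_frame("wrist"); cv2.imwrite("pics/home.png",p[:,:,::-1]); np.savez("w_home.npz",p=p,d=d,R=k["R"],t=k["t"],K=k["camera_matrix"],k1=k["k1"])
P=cloud(d,k); q=P[...,:2]-RC; xr=(q@rx)*1e3; yr=(q@ry)*1e3; z=P[...,2]*1e3; ok=d>0
m=ok&(z>84)&(z<100)&(abs(yr)<25)&(abs(xr-35)<20)
if m.any(): print("block",np.percentile(xr[m],[1,99]),np.percentile(yr[m],[1,99]),np.median(z[m]))
m=ok&(z>75)&(z<85)&(yr>25)&(yr<70)&(abs(xr-35)<20)
print("knob",np.percentile(xr[m],[1,99]),np.percentile(yr[m],[1,99]),np.median(z[m]))
m=ok&(z>48)&(z<56)&(yr>16)&(yr<70)
for a in np.arange(-2,80,2):
    s=m&(xr>=a)&(xr<a+2)
    if s.sum(): print(a,s.sum(),np.percentile(yr[s],[1,99]).round(1),np.median(z[s]).round(1))
E
```

```text
x 35.2 y -0.5 z 59.6 | Fx -7.5 Fy 1.0 Fz -0.4 | M [-1.3   0.03  0.1 ] t 17.1
0.4993179673646774 x 36.2 y -0.5 z 59.5 | Fx -0.4 Fy -0.1 Fz -0.4 | M [-0.02 -0.01 -0.01] t 17.4
x 35.0 y 45.6 z 124.7 | Fx 0.2 Fy -0.8 Fz -0.0 | M [ 0.03 -0.03 -0.03] t 18.5
block [23.71891161 47.06828718] [-13.50057281  13.78474038] 92.06814162399684
knob [21.13549909 49.70437609] [32.29810908 60.52353166] 80.10623913902275
0 28 [19.5 33.3] 49.7
2 47 [16.3 33.6] 50.1
4 52 [16.3 33.2] 50.1
6 50 [16.3 33.7] 50.3
8 48 [16.2 33.9] 50.3
10 51 [16.5 33.6] 50.4
12 51 [16.1 33.4] 50.3
14 63 [16.5 47.4] 50.1
16 96 [16.2 53.1] 50.0
18 72 [16.3 56. ] 50.1
20 66 [16.7 59.3] 50.2
22 31 [16.4 60.6] 50.2
24 37 [16.3 62.6] 49.9
26 28 [16.6 63.4] 50.0
28 34 [16.7 64.3] 50.0
30 32 [16.4 64.7] 50.2
32 20 [24.4 65. ] 50.0
34 25 [59.4 65.3] 49.9
36 18 [23.7 65.4] 50.2
38 30 [16.2 64.6] 49.7
40 31 [16.4 64.4] 50.6
42 25 [16.3 63.8] 50.2
44 39 [16.3 63. ] 50.5
46 25 [16.4 61.2] 50.2
48 56 [16.4 60.2] 50.2
50 57 [16.7 57.9] 50.3
52 93 [16.3 55. ] 50.2
54 77 [16.4 48.6] 50.1
56 58 [16.5 33.7] 50.0
58 46 [16.4 33.3] 50.2
60 54 [16.3 33.4] 50.7
62 46 [16.7 33.3] 50.5
64 52 [16.6 33.3] 50.2
66 51 [17.  33.3] 50.4
68 41 [19.9 33.5] 50.1
70 26 [19.9 27.8] 50.7
72 30 [20.7 28. ] 52.0
74 21 [20.6 28. ] 52.2
76 26 [20.7 27.9] 51.9
78 26 [19.5 28. ] 51.8
```

View pics/home.png

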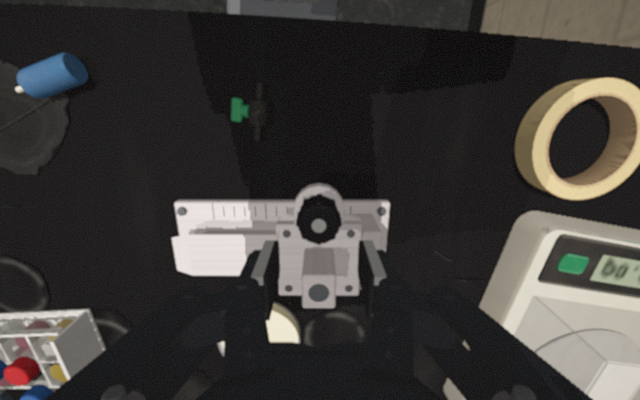

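```bash
cat >> h.py <<'E'
def mz(n=5):
    v=[]
    for _ in range(n):
        v.append(manip.current_ft_torque()[2]); manip.dwell(0.02)
    return float(np.mean(v))
E
python3 - <<'E'
from h import *
kx,ky=0.0357,0.0461
manip.set_gripper(0.47)
a=np.radians(40)
manip.move_ptp(W(kx,ky,0.125),rot(RY+a))
manip.move_l(W(kx,ky,0.057),max_speed=0.1); print(st())
manip.set_gripper(0.0,60); print(manip.current_grip_width(),st())
print("mz held",mz())
T=[]
for i in range(1,4):
    manip.move_l(W(kx,ky,0.057),rot(RY+a-0.08*i)); m=mz(); T.append(m); print(i*0.08,round(m,3),st())
E
```

```text
x 35.7 y 45.8 z 57.4 | Fx -0.0 Fy -0.6 Fz 0.4 | M [-0.03  0.01 -0.03] t 20.3
0.33429021593872177 x 35.2 y 45.2 z 57.9 | Fx -6.2 Fy -1.8 Fz 2.1 | M [-0.91 -0.22  0.05] t 20.6
mz held 0.03769096714225527
0.08 -0.185 x 35.2 y 45.2 z 57.9 | Fx -6.9 Fy -1.5 Fz 3.0 | M [-0.96 -0.36 -0.27] t 21.0
0.16 -0.223 x 35.3 y 45.2 z 57.9 | Fx -6.9 Fy -1.0 Fz 3.4 | M [-1.03 -0.36 -0.18] t 21.3
0.24 -0.178 x 35.4 y 45.3 z 57.9 | Fx -7.0 Fy -2.0 Fz 6.2 | M [-0.93 -0.24 -0.15] t 21.6
```

```bash
python3 - <<'E'
from h import *
R=manip.current_tcp_rot(); print(np.degrees(np.arctan2(R[1,1],R[0,1])-RY), "cmd",40-np.degrees(.24)); print(manip.current_joint_torque().round(2),manip.current_qpos().round(3),R.round(3))
k=manip.get_calibration("wrist"); p,d=manip.grab_frame("wrist"); cv2.imwrite("pics/kn1.png",p[:,:,::-1]); print(manip.current_ft_torque().round(2),manip.current_force().round(1), mz(10), manip.current_grip_width())
p,d=manip.grab_frame("side"); cv2.imwrite("pics/kn1s.png",cv2.resize(p[220:345,210:370,::-1],None,fx=4,fy=4,interpolation=cv2.INTER_CUBIC))
E
```

```text
26.365967385922165 cmd 26.249012916860245
[  3.46 -49.26 -18.39   0.9    0.11  -0.15] [ 1.890e-01  5.420e-01  1.869e+00 -1.000e-03  7.280e-01 -1.904e+00] [[ 0.002 -0.499  0.866]
 [-0.     0.866  0.499]
 [-1.    -0.001  0.002]]
[-0.94 -0.3  -0.17] [ 1.3 -6.   5.6] -0.15279873058140545 0.33341433501046674
```

View pics/kn1.png

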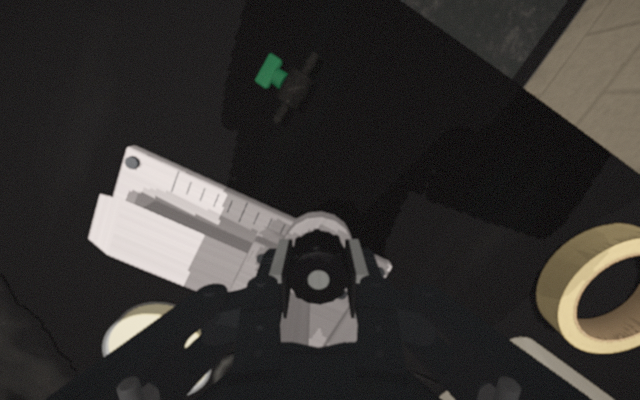

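View pics/kn1s.png

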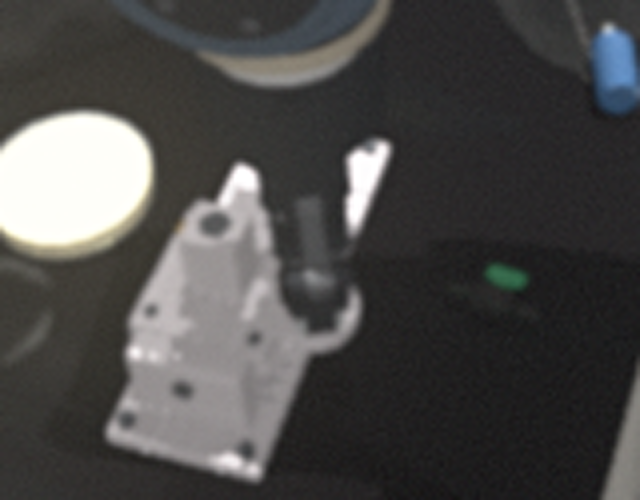

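```bash
python3 - <<'E'
from h import *
kx,ky=0.0357,0.0461; a=np.radians(40)
def yaw():
    R=manip.current_tcp_rot(); return np.degrees(np.arctan2(R[1,1],R[0,1])-RY)
for t in (0.24,0.18,0.12,0.18,0.24,0.30,0.36):
    manip.move_l(W(kx,ky,0.057),rot(RY+a-t)); m=mz(4); print(t,round(m,3),"yaw lag",round(yaw()-40+np.degrees(t),3),"j6",manip.current_joint_torque()[5].round(3),st())
E
```

```text
0.24 -0.17 yaw lag 0.114 j6 -0.174 x 35.4 y 45.3 z 57.9 | Fx -6.8 Fy -0.5 Fz 5.4 | M [-0.95 -0.21 -0.22] t 22.2
0.18 0.112 yaw lag 0.157 j6 0.081 x 35.3 y 45.3 z 57.8 | Fx -7.4 Fy -1.3 Fz 5.7 | M [-1.   -0.25  0.13] t 22.5
0.12 0.083 yaw lag 0.155 j6 0.065 x 35.3 y 45.3 z 57.8 | Fx -7.0 Fy -0.9 Fz 5.0 | M [-1.09 -0.3   0.06] t 22.9
0.18 -0.144 yaw lag 0.123 j6 -0.119 x 35.3 y 45.3 z 57.8 | Fx -5.7 Fy -1.3 Fz 4.8 | M [-1.07 -0.34 -0.08] t 23.2
0.24 -0.166 yaw lag 0.121 j6 -0.123 x 35.4 y 45.3 z 57.8 | Fx -6.2 Fy -1.0 Fz 5.5 | M [-0.96 -0.33 -0.16] t 23.5
0.3 -0.082 yaw lag 0.125 j6 -0.068 x 35.4 y 45.3 z 57.9 | Fx -5.9 Fy -0.3 Fz 7.0 | M [-0.87 -0.12 -0.09] t 23.8
0.36 -0.024 yaw lag 0.132 j6 0.006 x 35.4 y 45.4 z 58.0 | Fx -6.3 Fy 0.4 Fz 7.4 | M [-0.81 -0.01 -0.03] t 24.1
```

```bash
python3 - <<'E'
from h import *
kx,ky=0.0357,0.0461; a=np.radians(40)
for t in (0.41,0.46,0.50,0.54):
    manip.move_l(W(kx,ky,0.057),rot(RY+a-t)); m=mz(10); print(t,round(m,3),"over",round(m+0.168,3),st())
    if m+0.168>0.36: break
E
```

```text
0.41 0.043 over 0.211 x 35.4 y 45.4 z 58.0 | Fx -5.2 Fy 0.6 Fz 8.0 | M [-0.74  0.07  0.01] t 24.5
0.46 0.076 over 0.244 x 35.4 y 45.5 z 58.0 | Fx -6.3 Fy 1.9 Fz 9.1 | M [-0.88  0.2   0.08] t 25.0
0.5 0.137 over 0.305 x 35.4 y 45.6 z 58.1 | Fx -6.2 Fy 1.6 Fz 10.9 | M [-0.83  0.17  0.08] t 25.4
0.54 0.148 over 0.316 x 35.4 y 45.6 z 58.1 | Fx -6.7 Fy 1.9 Fz 11.4 | M [-0.91  0.3   0.15] t 25.8
```

```bash
python3 - <<'E'
from h import *
kx,ky=0.0357,0.0461; a=np.radians(40); t=0.575
manip.move_l(W(kx,ky,0.057),rot(RY+a-t)); m=mz(15); print(t,round(m,3),"over",round(m+0.175,3),st())
p,d=manip.grab_frame("wrist"); cv2.imwrite("pics/kn2.png",p[:,:,::-1])
manip.set_gripper(0.5); print(manip.current_grip_width(),st())
manip.move_l(W(kx,ky,0.13),max_speed=0.12)
manip.move_l(W(.035,0.046,0.13),rot(RY)); print(st())
k=manip.get_calibration("wrist"); p,d=manip.grab_frame("wrist"); cv2.imwrite("pics/end.png",p[:,:,::-1])
P=cloud(d,k); q=P[...,:2]-RC; xr=(q@rx)*1e3; yr=(q@ry)*1e3; z=P[...,2]*1e3; ok=d>0
m=ok&(z>84)&(z<100)&(abs(yr)<25)&(abs(xr-35)<20)
print("block",np.percentile(xr[m],[1,99]),np.percentile(yr[m],[1,99]),np.median(z[m]))
m=ok&(z>75)&(z<85)&(yr>25)&(yr<70)&(abs(xr-35)<20)
print("knob",np.percentile(xr[m],[1,99]),np.percentile(yr[m],[1,99]),np.median(z[m]))
cv2.imwrite("pics/end_z.png",cv2.resize(p[180:320,160:420,::-1],None,fx=3,fy=3,interpolation=cv2.INTER_CUBIC))
E
```

```text
0.575 0.164 over 0.339 x 35.3 y 45.7 z 58.1 | Fx -6.9 Fy 1.5 Fz 11.3 | M [-0.9   0.31  0.2 ] t 26.3
0.500303454567532 x 35.9 y 46.2 z 57.0 | Fx 0.3 Fy 0.6 Fz 0.2 | M [ 0.04  0.05 -0.01] t 26.6
x 34.9 y 46.4 z 129.2 | Fx -0.2 Fy 0.7 Fz 0.3 | M [0.04 0.04 0.02] t 27.7
block [23.5270942  46.80858652] [-12.95052364  15.07992712] 92.06217099160736
knob [21.20879112 49.23919694] [33.38694161 61.38415093] 80.07654729563953
```

View pics/end_z.png

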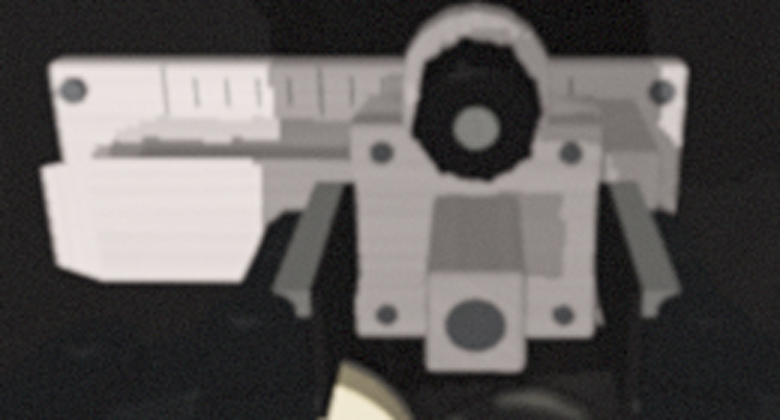

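View pics/kn2.png

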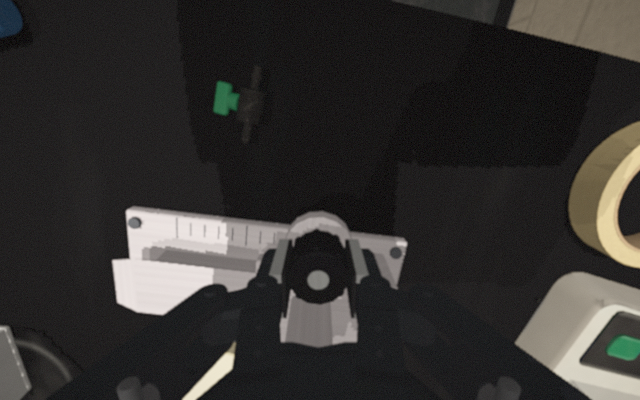

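```bash
python3 - <<'E'
from h import *
manip.set_gripper(0.5)
manip.move_l(W(.0355,0.0005,0.13),max_speed=0.15)
manip.move_l(W(.0355,0.0005,0.0605),max_speed=0.12); print(st())
manip.set_gripper(0.0,40); print(st())
for x in (.0360,.0366):
    manip.move_l(W(x,0.0005,0.0605),max_speed=0.01); manip.dwell(0.1); print(st())
manip.move_l(W(.0356,0.0005,0.0605),max_speed=0.01);print(st())
manip.set_gripper(0.5); print(st())
manip.move_l(W(.0356,0.0005,0.13),max_speed=0.12)
manip.move_l(W(.035,0.046,0.13)); manip.move_ptp(W(-0.1,0.05,0.25),rot(RY)); print(st())
p,d=manip.grab_frame("top"); cv2.imwrite("pics/end_t.png",p[:,:,::-1])
p,d=manip.grab_frame("side"); cv2.imwrite("pics/end_s.png",p[:,:,::-1]); cv2.imwrite("pics/end_sz.png",cv2.resize(p[220:345,210:370,::-1],None,fx=4.5,fy=4.5,interpolation=cv2.INTER_CUBIC))
E
```

```text
x 35.6 y 0.3 z 61.1 | Fx -0.6 Fy -0.0 Fz 0.3 | M [ 0.   -0.01  0.01] t 29.1
x 35.2 y 0.0 z 61.5 | Fx -4.7 Fy 1.3 Fz 6.2 | M [-0.64  0.21 -0.01] t 29.4
x 35.2 y 0.0 z 61.5 | Fx -8.7 Fy 1.3 Fz 6.0 | M [-1.14  0.13 -0.04] t 29.8
x 35.2 y 0.0 z 61.5 | Fx -12.7 Fy 1.4 Fz 7.2 | M [-1.83  0.1  -0.04] t 30.1
x 35.1 y 0.0 z 61.5 | Fx -5.8 Fy 2.5 Fz 5.6 | M [-0.73  0.18 -0.02] t 30.4
x 35.7 y 0.5 z 60.6 | Fx -0.5 Fy -0.3 Fz 0.6 | M [-0.03  0.01 -0.02] t 30.7
x -99.5 y 50.1 z 249.0 | Fx 0.4 Fy -0.1 Fz -0.4 | M [-0.01  0.03 -0.03] t 32.6
```

View pics/end_sz.png

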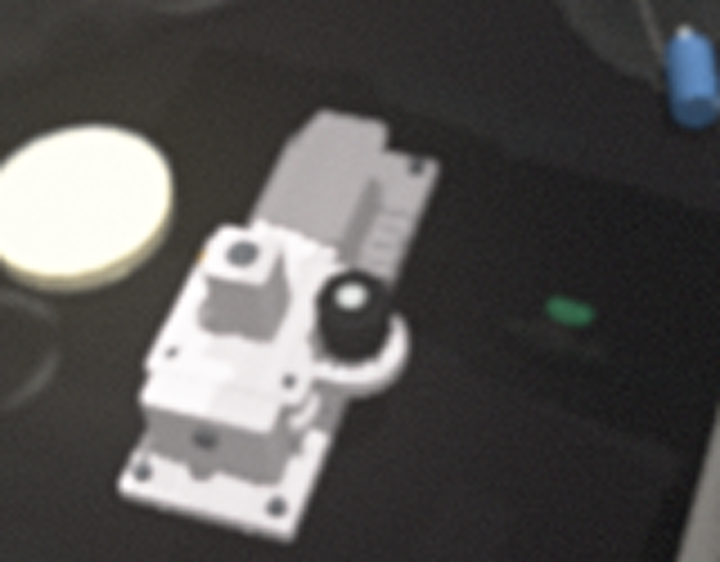

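View pics/end_t.png

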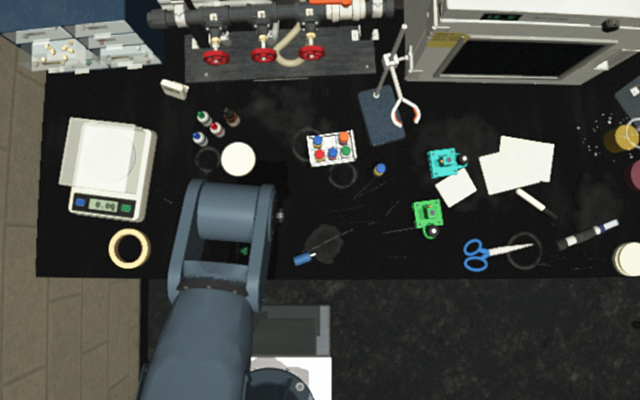

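The side picture shows the carriage at (240,330) with no visible gap to the stop block at (205,430). The top picture shows the vial, petri dish, valve, stone and look-alikes where they were.

```bash
python3 -c "
from bench import manip
manip.sign_off(); print(manip.current_time())"
```

```text
the job is handed in; nothing more can be done
the job is handed in; nothing more can be done
```

The aluminium carriage is on the rail, home against the stop block and clamped. I handed the job in at about 33 s of the 72 s allowed.

- **Fitting:** It went on from the tapered end and slid along with side and sliding forces around 1 N or less. It met the stop at x = 35.2 mm in rail coordinates, with a brief push of about 15 N.
- **Clamping:** I turned the knob clockwise 0.575 rad in total, with a short turn back and forth partway to check the torque sign. That is about 0.36 rad past the point where the torque began to climb. The last torque reading was about 0.34 N m over free running, inside the 0.30–0.45 N m band.
- **After clamping:** I gripped the block again and pushed it towards the stop with up to about 13 N. It stayed at 35.2 mm, so it is still touching. The camera put the clamped carriage about 1 mm to one side, which matches the side play being taken up. In the final pictures the other things on the bench look unmoved, and the robot is clear of everything.

**Less certain:** The free-running torque read about −0.17 N m, a sign I did not expect. I took it as friction left in the joint after each stop, because it flipped when I reversed direction. The 0.34 N m is therefore measured relative to that baseline, good to about ±0.03 N m. The turn angle gives about 0.36 N m, which agrees.

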